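# Feel along the rack and push the eyedrops into the third gap

### The arm

A 6-joint arm with a two-finger parallel gripper is mounted at the origin on the work surface. World frame = base frame: x ahead of the robot, y to its left, z up, the work surface at z = 0. Lengths are in m, angles in rad, forces in N, time in s.
With the tool pointing down it reaches from about 0.35 to 0.85 m from the base axis. Payload 8.1 kg.
Tool frame: the origin (TCP) lies at the very end of the fingers, on their centre line; the grasp point (between the pads) lies 19 mm behind it; z points along the fingers, y is the line along which they close (so a half turn about z gives the same grasp; the last joint's range is limited). The gripper opens to 93 mm and grips with 3 to 60 N. Pads are 15 mm wide; open, the fingers measure 128 mm over their backs; the gripper's body (75 mm by 188 mm) begins 65 mm behind the grasp point.
Start: joints at [1.091, 0.13, 1.488, -0, 1.523, -0.085], TCP at [0.231, 0.554, 0.219] pointing down, gripper open.
Joint ranges: [-2.96, 2.96], [-0.89, 2.26], [0.02, 2.5], [-1.34, 4.48], [0, 2.73], [-2.66, 2.66]. Speed limits (rad/s): [2.39, 2.39, 2.79, 3.14, 3.14, 3.14].

### API

Orientations are given as a rotation vector (axis times angle).
In Python, from plant import robot gives the robot as it stands. The module is installed in compiled form; this text tells all that it offers.
- The arm moves only by the tool play_rows, never from a script. Its argument "increments" is text: rows parted by semicolons, each of 5 numbers parted by spaces: the shift along the tool's x, y, z in mm, then the turn about the tool's z in degrees, then the closure, from -1 (fully open) to 1 (shut). In form: dx dy dz yaw claw; .... A call has 1 to 20 rows; each row is the pose to reach, as a shift and turn from the pose commanded when the call began, along the tool's axes at that moment; what a row does not reach only later rows make up. A row lasts 1/10 s, in which the tool goes at most 50 mm and 8.59 degrees, less where a joint would pass 70% of its speed; a pose out of reach is approached as far as the arm can. A call with a gripper value outside its range is refused whole. The fingers move at their own pace and stop on an object; "force" is the grip in N (left out, the last holds). Time passes only in rows, so rows that repeat a pose let the fingers close. It gives the time, the measured TCP pose, the force, the opening and the grip force at its end, in the units of the state.
- robot.read_state(): the state, without advancing time (a new reading comes with each control period).
- robot.read_camera(name): name is "scene" or "top"; returns the picture (420x560x3 uint8, blue, green, red); there is no depth.
- robot.calibration(name): a dict with "vertical_fov" (degrees; the focal length in pixels is half the picture's height over the tangent of half this angle, whatever the lens; pixels are square), "cx", "cy" (the principal point, pixels), "rvec" (rotation vector, rad) and "tvec" (3), from world to camera coordinates, as OpenCV has them. Camera axes: x right, y down, z forward; pixel columns grow to the right and rows downward; lengths in m; the calibration is good to about 2 mm. A picture is of the moment at which its call begins. calibration takes no time and is no camera call.
- robot.close_job(): hands the job in; it is judged then, once.
Trained networks look in the newest picture that a camera, given by its name, has taken for a name from the list of things; names that differ only in an ending like _2 or _b are one class to them, and where a whole thing is asked for, a point or a joint stands for the part that bears it (a point fixed in the world has none). Each returns a list of dicts, best first, with "conf" (0 to 1); they miss things now and then, are a little off and sometimes report something else, mostly with a low value. They report only what shows in the picture. A call takes as long as a camera call. They do not tell look-alikes from the thing itself.
- robot.recognise(camera, query): "centre" ([x, y, z] in m, in world coordinates, good to about 4 mm: the middle of the surface that is visible of it).
- robot.regions_of(camera, query): "pixels" (420x560 bool, what is visible of it).
- robot.landmark_of(camera, query): "centre" ([x, y, z] in m, in world coordinates, good to about 4 mm: a listed point, or the origin of a listed thing).
The state is a dict: "t": time; "q": joint angles; "dq": joint speeds; "joint_torque": joint torques, N m; "tool_pos": TCP position; "orientation": TCP orientation; "force": force on the tool from outside, world axes, zero at the start; "wrist_torque": the same for the moment, N m; "opening": finger opening in m; "gripper_force": force on a finger pad.
Only numpy, scipy, OpenCV 4.12 (cv2) and the standard library are available. Lean on these libraries where they do the work, as an engineer would, in place of code of your own. Each camera call takes 0.05 s, during which the arm holds its last target. There are 200 camera calls.

### The job

Beginning at the end of the rack where the saucer lies, run a fingertip along the rail on top of the rack, touching the bump over the first gap, then the second, then the third, and no bump beyond it. Then push the eyedrop bottle that stands in front of the rack across the tray, upright, into that third gap until it is fully home against the back wall. Only touch and push: do not lift or tip the bottle, and leave the saucer, the glasses case, the magnifier and the spare bottle where they are.

Things in the scene. Friction and masses are not known exactly. Their poses are not given: they have to be found in the camera images.
- tray: Fixed stainless steel tray, 400 x 600 mm, floor 3 mm thick, rim 14 mm high; all the things stand on its floor. Origin: middle of its underside.
- rack: Fixed wooden divider rack, 258 mm long along y. Origin: tray floor, mid-length, front face of its back wall; x points from the open front to the back, z up. Wall x 0 to 20 mm, 34 mm high. Seven dividers, 6 mm thick, 34 mm high, reach forward to x = -22 mm (round noses): six gaps 36 mm wide, 42 mm centre to centre, open to front and top. A rail (x 2 to 18 mm) tops the wall, 45 mm above the tray floor.
- bump_1: Grey bump on the rail over the middle of gap 1 (the gap at the rack's +y end), always numbered from the +y end. Smooth sprung hump, 23 mm long along the rail, 16 mm wide, rising 5 mm from the rail; pressed, it sinks flush: 0.7 N starts it, each mm takes 0.5 N more, and it springs back. Origin: the middle of its top, 50 mm above the tray floor when free; axes as the rack's.
- bump_2: Grey bump on the rail over the middle of gap 2, always numbered from the +y end. Smooth sprung hump, 23 mm long along the rail, 16 mm wide, rising 5 mm from the rail; pressed, it sinks flush: 0.7 N starts it, each mm takes 0.5 N more, and it springs back. Origin: the middle of its top, 50 mm above the tray floor when free; axes as the rack's.
- bump_3: Grey bump on the rail over the middle of gap 3, always numbered from the +y end. Smooth sprung hump, 23 mm long along the rail, 16 mm wide, rising 5 mm from the rail; pressed, it sinks flush: 0.7 N starts it, each mm takes 0.5 N more, and it springs back. Origin: the middle of its top, 50 mm above the tray floor when free; axes as the rack's.
- bump_4: Grey bump on the rail over the middle of gap 4, always numbered from the +y end. Smooth sprung hump, 23 mm long along the rail, 16 mm wide, rising 5 mm from the rail; pressed, it sinks flush: 0.7 N starts it, each mm takes 0.5 N more, and it springs back. Origin: the middle of its top, 50 mm above the tray floor when free; axes as the rack's.
- bump_5: Grey bump on the rail over the middle of gap 5, always numbered from the +y end. Smooth sprung hump, 23 mm long along the rail, 16 mm wide, rising 5 mm from the rail; pressed, it sinks flush: 0.7 N starts it, each mm takes 0.5 N more, and it springs back. Origin: the middle of its top, 50 mm above the tray floor when free; axes as the rack's.
- bump_6: Grey bump on the rail over the middle of gap 6 (the gap at the rack's -y end), always numbered from the +y end. Smooth sprung hump, 23 mm long along the rail, 16 mm wide, rising 5 mm from the rail; pressed, it sinks flush: 0.7 N starts it, each mm takes 0.5 N more, and it springs back. Origin: the middle of its top, 50 mm above the tray floor when free; axes as the rack's.
- gap_1 (a point): Gap 1 (at the +y end), numbered like the bumps: the point on the tray floor where the middle of the bottle's underside stands when it is fully home there, 14 mm in front of the back wall; axes as the rack's.
- gap_2 (a point): Gap 2, numbered like the bumps: the point on the tray floor where the middle of the bottle's underside stands when it is fully home there, 14 mm in front of the back wall; axes as the rack's.
- gap_3 (a point): Gap 3, numbered like the bumps: the point on the tray floor where the middle of the bottle's underside stands when it is fully home there, 14 mm in front of the back wall; axes as the rack's.
- gap_4 (a point): Gap 4, numbered like the bumps: the point on the tray floor where the middle of the bottle's underside stands when it is fully home there, 14 mm in front of the back wall; axes as the rack's.
- gap_5 (a point): Gap 5, numbered like the bumps: the point on the tray floor where the middle of the bottle's underside stands when it is fully home there, 14 mm in front of the back wall; axes as the rack's.
- gap_6 (a point): Gap 6, numbered like the bumps: the point on the tray floor where the middle of the bottle's underside stands when it is fully home there, 14 mm in front of the back wall; axes as the rack's.
- bottle: White plastic eyedrop bottle with a twist cap, the one standing alone in front of the rack on the robot's side, 28 mm in diameter up to 35 mm, then a shoulder and a 17 mm cap, 57 mm high, about 20 to 45 g. Origin: middle of its underside; z up along it. Fully home, it sticks out 6 mm in front of the dividers. Pushed near the tray it slides upright.
- saucer: White ceramic saucer, 100 mm across, 18 mm high, lying on the tray just beyond one end of the rack: the count begins at this end. Origin: middle of its underside. Where it lies is drawn at random: +y or -y end.
- case: Closed grey glasses case, 150 x 56 x 37 mm, lying loose beyond the other end of the rack. Origin: middle of its underside. Leave alone.
- magnifier: Flat blue magnifier, lens 70 mm across, 8 mm thick, handle to its -y, about 150 mm long, lying behind the rack. Origin: on its underside, 45 mm from the lens's middle. Leave alone.
- spare: A second bottle of the same kind as the one to push, standing behind the rack. Origin: middle of its underside. Leave alone.
Not all that is in view belongs to the job. What is shaped like the bottle but orange is not meant. Several things look just like the saucer: the one meant starts nearest to the robot's base.

How it is judged:
By the outcome, as a careful person would: the job done as asked, in the order asked, and still so for the second after the job is handed in, with the robot touching nothing.
It also fails if it takes over 61 s, if anything falls off the work surface, if the arm or the gripper's body presses on something with over 40 N, if the wrist force passes 120 N, or if a joint passes its speed limit or range.

## Working session

There is one attempt and no reset: what is moved stays moved. The work goes in short steps, Python scripts to look and compute and a tool call to move; the robot and the scene stay as the last step left them, time stands still between calls to the robot, and variables do not carry over. Pictures are saved under pics/ and viewed, at most 10 in all, crops included, and the job is handed in when it is done.

Besides the shell and the picture viewer there is one more tool, called after "Request:" as name(argument=value, ...), one argument or row to a line, values as JSON. play_rows: Moves the arm, as the interface text tells. Its arguments: {"type":"object","properties":{"increments":{"type":"string"},"force":{"type":"number"}},"required":["increments"]}

```bash
mkdir -p pics; python3 - <<'E'
from plant import robot
import cv2
for c in("scene","top"):
    cv2.imwrite(f"pics/{c}0.png",robot.read_camera(c)); k=robot.calibration(c); print(c,k)
    for n in("rack","saucer","bottle","case","bump_1","gap_3","spare","magnifier","tray"):
        try:
            print(n,[(d["centre"].round(3).tolist() if hasattr(d["centre"],'round') else d["centre"],round(d["conf"],2)) for d in robot.landmark_of(c,n)])
        except Exception as e: print(n,e)
print(robot.read_state())
E
```

```text
scene {'vertical_fov': 54.32790856830494, 'cx': 280.90415949815383, 'cy': 205.3775718996423, 'rvec': array([ 0.88766217,  2.55900666, -1.00993327]), 'tvec': array([ 0.52300808, -0.17436123,  1.06715963])}
rack [([0.6189, 0.0224, -0.0011], 0.95)]
saucer [([0.5704, -0.4004, 0.0001], 0.75), ([0.6007, -0.1827, 0.002], 0.73), ([0.5826, 0.0347, -0.0001], 0.33)]
bottle [([0.4783, -0.0354, 0.0013], 0.75), ([0.4934, 0.044, 0.0073], 0.57), ([0.6064, 0.0017, 0.0025], 0.57)]
case [([0.5824, 0.2248, 0.0052], 0.88)]
bump_1 [([0.6182, 0.1276, 0.0565], 0.6), ([0.6262, 0.0461, 0.0559], 0.56), ([0.6275, 0.0038, 0.0541], 0.53), ([0.6351, -0.0361, 0.0562], 0.44)]
gap_3 [([0.5947, 0.0812, 0.0042], 0.88), ([0.5945, 0.1259, 0.0048], 0.76), ([0.6049, -0.0028, 0.0035], 0.67), ([0.6138, -0.0422, 0.0049], 0.65), ([0.6211, -0.0841, 0.003], 0.62), ([0.6053, 0.0404, -0.0018], 0.57), ([0.5817, 0.2258, 0.0008], 0.28)]
spare [([0.7131, 0.226, 0.0066], 0.62)]
magnifier [([0.7388, -0.0011, -0.0016], 0.71)]
tray [([0.5844, 0.0311, -0.0003], 0.92), ([0.6364, -0.0366, 0.0542], 0.67)]
top {'vertical_fov': 52.9767587459131
[... 1059 characters left out ...]
6134, 0.1243, 0.0507], 0.5)]
{'t': 1.0, 'q': array([ 1.09059641e+00,  1.30359928e-01,  1.48816812e+00, -2.98408581e-06,
        1.52303354e+00, -8.54193582e-02]), 'dq': array([-0.00127411,  0.00036782, -0.00026868, -0.00076059, -0.00238727,
       -0.00095415]), 'joint_torque': array([-7.79398470e-04, -5.59776914e+01, -4.92073345e+01,  7.65808951e-02,
        2.28530739e-02,  4.55087002e-05]), 'tool_pos': array([0.23075932, 0.5538615 , 0.2186767 ]), 'orientation': array([6.16098260e-01, 3.08057704e+00, 4.55536352e-05]), 'force': array([ 0.50975341,  0.35289621, -0.54833638]), 'wrist_torque': array([ 0.0227658 , -0.00914677, -0.04425514]), 'gripper_force': 0.0, 'opening': 0.09290088516701485}
```

View pics/scene0.png

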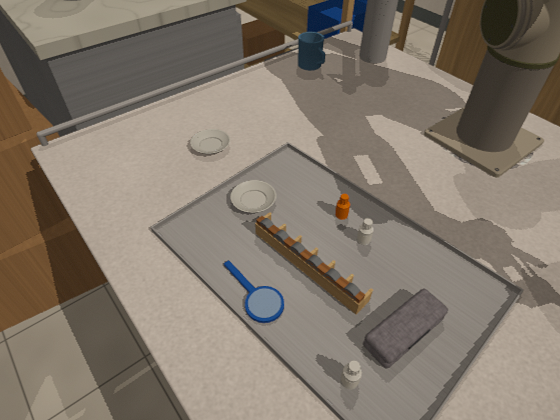

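View pics/top0.png

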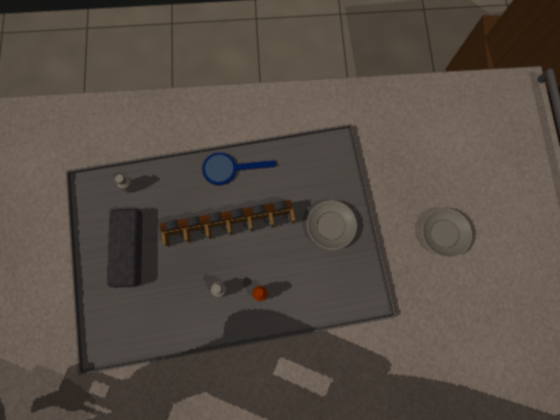

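Scene view: saucer look-alikes at px (252,198), on the tray about 0.63 m from the base, and at (210,143), off the tray about 0.70 m away. The nearer one on the tray is meant. It lies at the rack's −y end, so the count runs gap 6, 5, 4 and the target is **gap_4**. The bottle candidates are white (366,232), orange (343,207) and the spare (352,373). The white one in front of the rack fits. Next I refine the poses and overlay them on an enlarged crop.

```bash
cat > h.py <<'E'
from plant import robot
import numpy as np, cv2
def proj(c,P):
    k=robot.calibration(c); f=210/np.tan(np.radians(k["vertical_fov"]/2))
    K=np.array([[f,0,k["cx"]],[0,f,k["cy"]],[0,0,1]])
    return cv2.projectPoints(np.float64(P).reshape(-1,3),k["rvec"],k["tvec"],K,None)[0].reshape(-1,2)
E
cat > m.py <<'E'
from h import *
A=[];B=[];Sx=[];S=[]
for i in range(6):
    c=("scene","top")[i%2]; robot.read_camera(c)
    for q,xo in(("gap_1",-.014),("bump_1",.010)):
        for d in robot.landmark_of(c,q):
            p=np.array(d["centre"])
            k=round((.022-p[1])/.0417+2.5)
            if d["conf"]>.4 and 0<=k<6 and abs(p[0]-.615)<.04: A.append([xo,.105-.042*k]); B.append(p[:2])
    for d in robot.landmark_of(c,"bottle"):
        p=np.array(d["centre"])
        if np.hypot(*(p[:2]-[.491,.044]))<.02: S.append(p)
A=np.array(A);B=np.array(B)
from scipy.optimize import least_squares
R=lambda t:np.array([[np.cos(t),-np.sin(t)],[np.sin(t),np.cos(t)]])
r=least_squares(lambda v:(A@R(v[2]).T+v[:2]-B).ravel(),[.62,.022,.128],loss='soft_l1',f_scale=.003)
print(len(A),r.x,np.std(r.fun)); print("bottle",np.mean(S,0),np.std(S,0),len(S))
x,y,t=r.x; b=np.mean(S,0)
for c,(u0,v0,w,h) in(("scene",(225,180,190,142)),("top",(150,190,215,120))):
    im=robot.read_camera(c); z=4
    im=cv2.resize(im[v0:v0+h,u0:u0+w],None,fx=z,fy=z,interpolation=cv2.INTER_CUBIC)[:600,:800]
    def line(P,col):
        P=np.float64(P); W=np.c_[P[:,:2]@R(t).T+[x,y],P[:,2]+.003]
        cv2.polylines(im,[np.int32(((proj(c,W)-[u0,v0]+.5)*z))],False,col,1,cv2.LINE_AA)
    for X in(.002,.018): line([[X,-.129,.045],[X,.129,.045]],(0,255,0))
    for k in range(7):
        for s in(-.003,.003):
            Y=.126-.042*k+s; line([[0,Y,.034],[-.022,Y,.034],[-.022,Y,0]],(255,255,0))
    a=np.linspace(0,2*np.pi,40)
    for zz,rr in((0,.014),(.035,.014),(.057,.0085)):
        W=np.c_[b[0]+rr*np.cos(a),b[1]+rr*np.sin(a),0*a+.003+zz]
        cv2.polylines(im,[np.int32((proj(c,W)-[u0,v0]+.5)*z)],True,(255,0,255),1,cv2.LINE_AA)
    cv2.imwrite(f"pics/{c}1.png",im)
E
python3 m.py
```

```text
69 [0.61901458 0.02263975 0.12881975] 0.004605687763968412
bottle [0.49178333 0.04521667 0.0038    ] [0.00106367 0.00127987 0.00301883] 6
```

View pics/scene1.png

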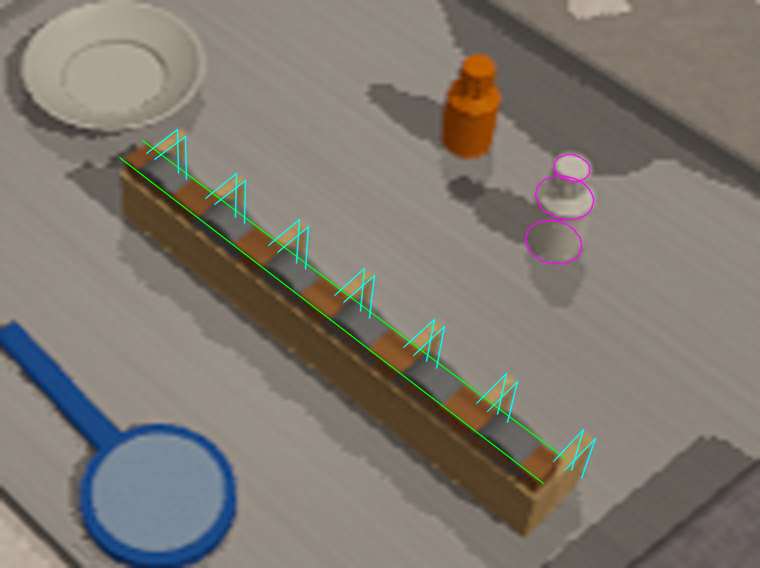

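View pics/top1.png

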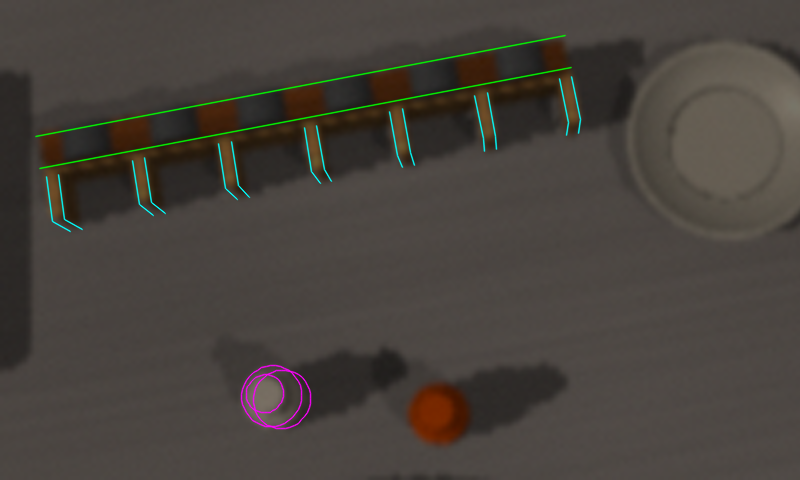

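The overlay fits within about 2 mm in both views. The crops show the saucer at the −y end (top crop 725,140), the white bottle at (270,395) and the orange one at (438,412). I go with gap_4.

```bash
cat >> h.py <<'E'
from scipy.spatial.transform import Rotation as Ro
O=np.array([.619,.0226]); T=.129; RR=np.array([[np.cos(T),-np.sin(T)],[np.sin(T),np.cos(T)]])
def W(xr,yr,z): return np.r_[O+RR@[xr,yr],z]
def inc(P,az=None):
    s=robot.read_state(); M=Ro.from_rotvec(s["orientation"]).as_matrix()
    d=M.T@(np.array(P)-s["tool_pos"])*1000; out=d.round(1).tolist()
    if az is not None:
        cur=np.degrees(np.arctan2(M[1,1],M[0,1])); y=(cur-az)%360
        out.append([round(v,1) for v in (y,y-360,y-180,(y+180)%360)])
    print(out)
E
python3 -c "
from h import *
inc(W(.01,-.13,.12),7.4); inc(W(.01,-.13,.050),7.4)"
```

```text
[-636.4, -448.6, 98.7, [np.float64(60.0), np.float64(-300.0), np.float64(-120.0), np.float64(240.0)]]
[-636.4, -448.6, 168.7, [np.float64(60.0), np.float64(-300.0), np.float64(-120.0), np.float64(240.0)]]
```

Request:
play_rows(
  increments="-636.4 -448.6 98.7 60 1;-636.4 -448.6 98.7 60 1;-636.4 -448.6 98.7 60 1;-636.4 -448.6 98.7 60 1;-636.4 -448.6 98.7 60 1;-636.4 -448.6 98.7 60 1;-636.4 -448.6 98.7 60 1;-636.4 -448.6 98.7 60 1;-636.4 -448.6 98.7 60 1;-636.4 -448.6 98.7 60 1;-636.4 -448.6 98.7 60 1;-636.4 -448.6 98.7 60 1;-636.4 -448.6 98.7 60 1;-636.4 -448.6 98.7 60 1;-636.4 -448.6 98.7 60 1;-636.4 -448.6 98.7 60 1;-636.4 -448.6 98.7 60 1;-636.4 -448.6 98.7 60 1;-636.4 -448.6 98.7 60 1;-636.4 -448.6 98.7 60 1",
  force=10,
)

```text
t: 4.3
tool_pos: [0.6455, -0.1037, 0.1204]
orientation: [2.072, 2.361, 0.001]
force: [0.6, 0.6, 0.3]
opening: 0.0005
gripper_force: 0.0
```

```bash
python3 -c "
from h import *
s=robot.read_state();print(s['t'],s['opening'],s['q'],s['force']);inc(W(.01,-.13,.12),7.4); inc(W(.01,-.13,.050),7.4); inc(W(.01,-.018,.050))"
```

```text
4.3 0.0005359694628384501 [-2.37845500e-01  3.34144762e-01  1.43403467e+00  2.33622781e-04
  1.37302599e+00 -3.68112014e-01] [0.60415939 0.63951341 0.30045553]
[-1.3, -0.0, 0.4, [np.float64(0.1), np.float64(-359.9), np.float64(-179.9), np.float64(180.1)]]
[-1.3, -0.1, 70.4, [np.float64(0.1), np.float64(-359.9), np.float64(-179.9), np.float64(180.1)]]
[110.7, 0.1, 70.4]
```

Request:
play_rows(
  increments="-1 0 20 0 1;-1 0 40 0 1;-1 0 55 0 1;-1 0 62 0 1;-1 0 66 0 1;-1 0 68 0 1;-1 0 70 0 1;-1 0 70 0 1;-1 0 70 0 1",
)

```text
t: 5.2
tool_pos: [0.6462, -0.1061, 0.0505]
orientation: [2.073, 2.359, 0.001]
force: [0.3, 0.1, -0.1]
opening: 0.0002
gripper_force: 0.0
```

Request:
play_rows(
  increments="4 0 1 0 1;8 0 1 0 1;12 0 1 0 1;16 0 1 0 1;20 0 1 0 1;23 0 1 0 1;26 0 1 0 1;26 0 1 0 1",
)

```text
t: 6.0
tool_pos: [0.6425, -0.0795, 0.0491]
orientation: [-2.073, -2.36, -0.001]
force: [-0.4, 0.4, 2.4]
opening: 0.0008
gripper_force: 1.4
```

The force of 2.4 N shows the first bump pressed about 3.4 mm. I continue along the rail to the third.

Request:
play_rows(
  increments="5 0 0 0 1;10 0 0 0 1;15 0 0 0 1;20 0 0 0 1;25 0 0 0 1;30 0 0 0 1;35 0 0 0 1;40 0 0 0 1;42 0 0 0 1;42 0 0 0 1",
)

```text
t: 7.0
tool_pos: [0.637, -0.0378, 0.049]
orientation: [-2.073, -2.36, -0.001]
force: [0.0, 1.1, 3.0]
opening: 0.0006
gripper_force: 1.4
```

Request:
play_rows(
  increments="5 0 0 0 1;10 0 0 0 1;15 0 0 0 1;20 0 0 0 1;25 0 0 0 1;30 0 0 0 1;35 0 0 0 1;40 0 0 0 1;43 0 0 0 1;43 0 0 0 1",
)

```text
t: 8.0
tool_pos: [0.6316, 0.005, 0.049]
orientation: [-2.073, -2.36, -0.001]
force: [0.2, 1.6, 3.0]
opening: 0.0004
gripper_force: 1.4
```

```bash
python3 -c "
from h import *
s=robot.read_state();print((RR.T@(s['tool_pos'][:2]-O)).round(4)) 
b=np.array([.4918,.0452]); br=RR.T@(b-O); print(br)
p=np.array([-.062,-.021]); d=(p-br)/np.linalg.norm(p-br); print(d, np.linalg.norm(p-br), np.degrees(np.arctan2(d[1],d[0])))
a=np.degrees(np.arctan2(d[1],d[0])+T)+90
st=br-.045*d
inc(W(*(st),.12),a)"
```

```text
[ 0.0102 -0.0191]
[-0.12323578  0.03877555]
[ 0.71558728 -0.69852333] 0.08557415720970889 -44.30865040158959
[89.4, -165.6, -70.9, [np.float64(314.3), np.float64(-45.7), np.float64(134.3), np.float64(134.3)]]
```

Request:
play_rows(
  increments="0 0 -15 0 1;0 0 -40 0 1;0 0 -71 0 1;20 -40 -71 -8 0.656;45 -80 -71 -16 0.656;70 -120 -71 -24 0.656;89.4 -165.6 -71 -32 0.656;89.4 -165.6 -71 -40 0.656;89.4 -165.6 -71 -45.7 0.656;89.4 -165.6 -71 -45.7 0.656;89.4 -165.6 -71 -45.7 0.656;89.4 -165.6 -71 -45.7 0.656",
)

```text
t: 9.2
tool_pos: [0.4561, 0.0714, 0.1202]
orientation: [-0.999, -2.979, -0.0]
force: [-0.5, 1.6, -0.6]
opening: 0.0157
gripper_force: 0.0
```

```bash
python3 -c "
from h import *
br=np.array([-.1232,.0388]);p=np.array([-.062,-.021]); d=(p-br)/np.linalg.norm(p-br)
a=np.degrees(np.arctan2(d[1],d[0])+T)+90
s=robot.read_state();print(s['opening'],s['t'])
inc(W(*(br-.045*d),.011),a); inc(W(*(p-.019*d),.011))
cv2.imwrite('pics/s2.png',cv2.resize(robot.read_camera('scene')[120:330,200:480],None,fx=2.5,fy=2.5))"
```

```text
0.015660314313389753 9.2
[0.7, 0.6, 109.2, [np.float64(359.9), np.float64(-0.1), np.float64(179.9), np.float64(179.9)]]
[-110.8, 0.8, 109.2]
```

View pics/s2.png

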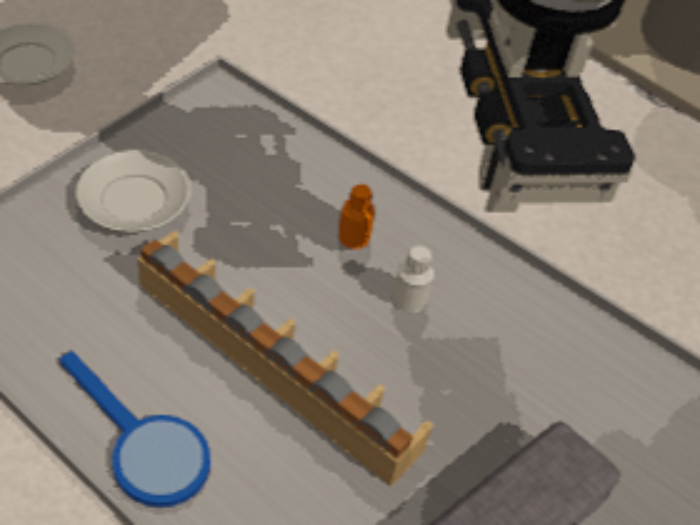

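The picture shows the gripper above and behind the bottle (410,280), with the rack and the other things undisturbed. Next I descend and make the diagonal push.

Request:
play_rows(
  increments="0 0 40 0 0.656;0 0 75 0 0.656;0 0 95 0 0.656;0 0 105 0 0.656;0 0 109 0 0.656;0 0 109 0 0.656;-5 0 109 0 0.656;-10 0 109 0 0.656;-15 0 109 0 0.656;-19 0 109 0 0.656;-22 0 109 0 0.656;-25 0 109 0 0.656;-28 0 109 0 0.656;-31 0 109 0 0.656;-34 0 109 0 0.656;-37 0 109 0 0.656;-40 0 109 0 0.656;-43 0 109 0 0.656;-46 0 109 0 0.656;-49 0 109 0 0.656",
)

```text
t: 11.25
tool_pos: [0.4952, 0.0419, 0.0109]
orientation: [0.995, 2.98, 0.0]
force: [0.5, 0.0, 0.4]
opening: 0.0164
gripper_force: 0.1
```

Request:
play_rows(
  increments="-3 0 0 0 0.656;-6 0 0 0 0.656;-9 0 0 0 0.656;-12 0 0 0 0.656;-15 0 0 0 0.656;-18 0 0 0 0.656;-21 0 0 0 0.656;-24 0 0 0 0.656;-27 0 0 0 0.656;-30 0 0 0 0.656;-33 0 0 0 0.656;-36 0 0 0 0.656;-39 0 0 0 0.656;-42 0 0 0 0.656;-45 0 0 0 0.656;-48 0 0 0 0.656;-51 0 0 0 0.656;-54 0 0 0 0.656;-57 0 0 0 0.656;-60 0 0 0 0.656",
)

```text
t: 13.25
tool_pos: [0.5432, 0.0058, 0.0109]
orientation: [-0.995, -2.98, 0.0]
force: [-0.6, 1.0, 0.3]
opening: 0.0158
gripper_force: 0.1
```

Request:
play_rows(
  increments="-1 0 0 0 0.656;-2 0 0 0 0.656;8 0 0 0 0.656;25 0 0 0 0.656;35 0 0 0 0.656;35 0 0 0 0.656",
)

```text
t: 13.85
tool_pos: [0.5135, 0.028, 0.0106]
orientation: [-0.993, -2.979, 0.0]
force: [0.3, 0.3, 0.7]
opening: 0.0158
gripper_force: 0.0
```

```bash
python3 -c "
from h import *
for c in('top','scene')*3:
    robot.read_camera(c)
    for d in robot.landmark_of(c,'bottle'):
        p=np.array(d['centre']); print(c,p.round(4),(RR.T@(p[:2]-O)).round(4),round(d['conf'],2))
s=robot.read_state();print(s['t'],s['tool_pos'],s['force'],(RR.T@(s['tool_pos'][:2]-O)).round(4))
cv2.imwrite('pics/s3.png',cv2.resize(robot.read_camera('scene')[160:310,230:430],None,fx=4,fy=4,interpolation=2))
"
```

```text
top [ 0.6042 -0.1802  0.0034] [-0.0408 -0.1992] 0.69
scene [ 4.796e-01 -3.240e-02  2.000e-04] [-0.1453 -0.0366] 0.36
top [ 0.6038 -0.18    0.0033] [-0.0411 -0.199 ] 0.49
scene [ 0.6227 -0.0821  0.0049] [-0.0098 -0.1043] 0.67
scene [ 0.4796 -0.0299  0.004 ] [-0.145  -0.0341] 0.48
scene [ 0.5654 -0.0066  0.007 ] [-0.0569 -0.0221] 0.65
scene [ 0.4817 -0.0341  0.0016] [-0.1435 -0.0386] 0.5
scene [ 0.5842  0.035  -0.0029] [-0.0329  0.0168] 0.28
scene [0.616  0.0879 0.0544] [0.0054 0.0651] 0.16
14.45 [0.51505897 0.02691762 0.01089999] [ 0.28616817  0.23448572 -0.31112555] [-0.1025  0.0177]
```

View pics/s3.png

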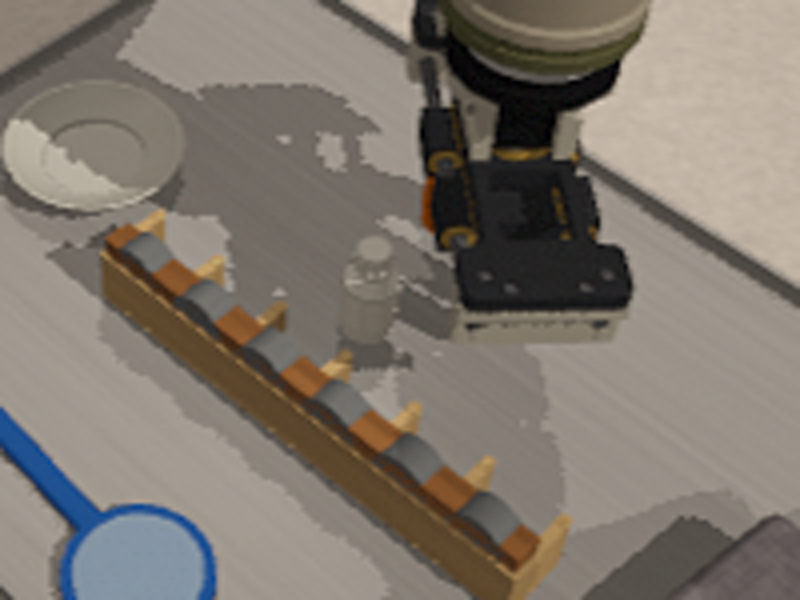

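The bottle stands upright at (368,295) in front of the third gap counted from the saucer, at rack (−60,−21) mm. Next I turn the tool to face the rack.

```bash
python3 -c "
from h import *
inc(W(-.093,-.021,.011),97.4);inc(W(-.033,-.021,.011))"
```

```text
[-33.8, -21.0, -0.1, [np.float64(315.7), np.float64(-44.3), np.float64(135.7), np.float64(135.7)]]
[-76.8, 21.0, -0.1]
```

Request:
play_rows(
  increments="0 0 0 -8 0.656;0 0 0 -16 0.656;0 0 0 -24 0.656;0 0 0 -32 0.656;0 0 0 -40 0.656;0 0 0 -44.3 0.656;-8 -5 0 -44.3 0.656;-17 -10 0 -44.3 0.656;-26 -16 0 -44.3 0.656;-33.8 -21 0 -44.3 0.656;-33.8 -21 0 -44.3 0.656;-33.8 -21 0 -44.3 0.656",
)

```text
t: 15.7
tool_pos: [0.5294, -0.0105, 0.0108]
orientation: [0.2, -3.135, -0.0]
force: [-0.4, -0.1, -0.1]
opening: 0.0162
gripper_force: 0.0
```

```bash
python3 -c "
from h import *
inc(W(-.093,-.021,.011),97.4);inc(W(-.033,-.021,.011))
for i in range(3):
    robot.read_camera('scene')
    for d in robot.landmark_of('scene','bottle'):
        p=np.array(d['centre']); print((RR.T@(p[:2]-O)).round(4),round(d['conf'],2))
"
```

```text
[-0.1, 0.3, -0.2, [np.float64(359.9), np.float64(-0.1), np.float64(179.9), np.float64(179.9)]]
[-60.1, 0.4, -0.2]
[-0.0596 -0.0216] 0.53
[-0.06   -0.0208] 0.62
[ 0.1129 -0.0379] 0.29
[-0.0611 -0.0208] 0.64
```

Well aligned. I push straight in, slowly.

Request:
play_rows(
  increments="-4 0 0 0 0.656;-8 0 0 0 0.656;-11 0 0 0 0.656;-14 0 0 0 0.656;-17 0 0 0 0.656;-20 0 0 0 0.656;-23 0 0 0 0.656;-26 0 0 0 0.656;-29 0 0 0 0.656;-32 0 0 0 0.656;-35 0 0 0 0.656;-38 0 0 0 0.656;-41 0 0 0 0.656;-44 0 0 0 0.656;-47 0 0 0 0.656;-50 0 0 0 0.656;-53 0 0 0 0.656;-55 0 0 0 0.656;-56 0 0 0 0.656;-56 0 0 0 0.656",
)

```text
t: 18.0
tool_pos: [0.585, -0.0029, 0.0109]
orientation: [-0.202, 3.135, -0.0]
force: [-0.5, -0.6, -0.8]
opening: 0.0158
gripper_force: 0.0
```

Request:
play_rows(
  increments="-1 0 0 0 0.656;-2 0 0 0 0.656;-2 0 0 0 0.656;-2 0 0 0 0.656",
)

```text
t: 18.4
tool_pos: [0.5869, -0.0026, 0.0109]
orientation: [-0.202, 3.135, 0.0]
force: [-0.3, 0.0, -0.6]
opening: 0.0162
gripper_force: 0.1
```

Request:
play_rows(
  increments="-1 0 0 0 0.656;-1 0 0 0 0.656;-2 0 0 0 0.656;-2 0 0 0 0.656",
)

```text
t: 18.8
tool_pos: [0.589, -0.0024, 0.011]
orientation: [-0.202, 3.135, -0.0]
force: [0.6, -0.3, -0.8]
opening: 0.0165
gripper_force: 0.1
```

```bash
python3 -c "
from h import *
s=robot.read_state();print((RR.T@(s['tool_pos'][:2]-O)).round(4),s['force'])
cv2.imwrite('pics/s4.png',cv2.resize(robot.read_camera('scene')[190:310,250:410],None,fx=5,fy=5,interpolation=2))
"
```

```text
[-0.033  -0.0209] [ 0.60863515 -0.27385048 -0.83175352]
```

View pics/s4.png

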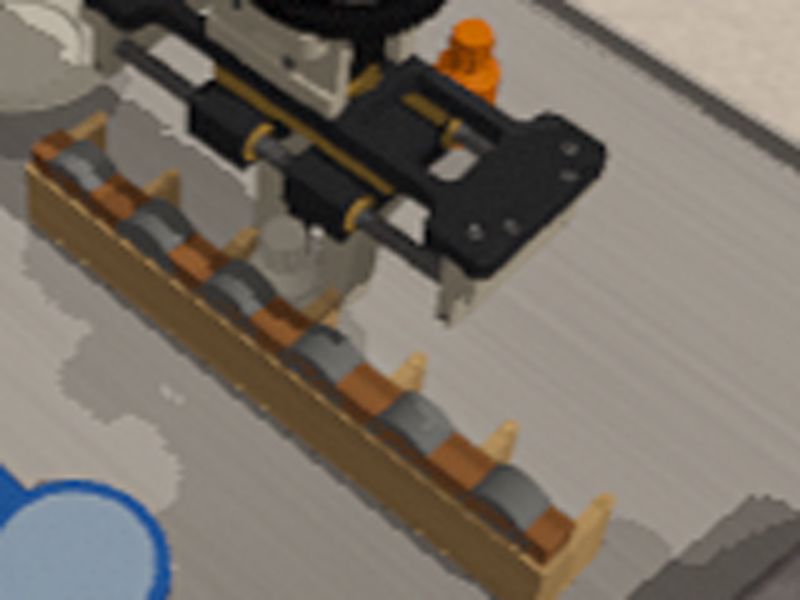

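The bottle cap shows at (285,245) inside the third gap from the saucer. There is no wall force yet, so I press on in 1 mm steps.

Request:
play_rows(
  increments="-1 0 0 0 0.656;-1 0 0 0 0.656;-1 0 0 0 0.656",
)

```text
t: 19.15
tool_pos: [0.5893, -0.0022, 0.0107]
orientation: [0.202, -3.134, -0.0]
force: [-4.1, -1.0, 0.9]
opening: 0.0161
gripper_force: 1.7
```

Request:
play_rows(
  increments="-1 0 0 0 0.656;-1 0 0 0 0.656;-1 0 0 0 0.656",
)

```text
t: 19.45
tool_pos: [0.5895, -0.0022, 0.0105]
orientation: [0.202, -3.132, -0.0]
force: [-7.5, -0.4, 4.0]
opening: 0.0164
gripper_force: 4.1
```

Request:
play_rows(
  increments="2 0 0 0 0.656;6 0 0 0 0.656;15 0 0 0 0.656;30 0 0 0 0.656;60 0 0 0 0.656;90 0 0 0 0.656;90 0 -60 0 0.656;90 0 -120 0 0.656;90 0 -120 0 0.656;90 0 -120 0 0.656",
)

```text
t: 20.45
tool_pos: [0.5044, -0.0141, 0.1358]
orientation: [-0.202, 3.126, -0.003]
force: [0.1, -1.0, 0.3]
opening: 0.0161
gripper_force: 0.0
```

```bash
python3 - <<'E'
from h import *
im=robot.read_camera('scene'); u0,v0,z=265,190,7
for i in range(3):
    robot.read_camera('scene')
    for d in robot.landmark_of('scene','bottle'):
        p=np.array(d['centre']); print((RR.T@(p[:2]-O)).round(4),round(d['conf'],2))
im=cv2.resize(im[v0:v0+85,u0:u0+110],None,fx=z,fy=z,interpolation=2)
a=np.linspace(0,2*np.pi,40); b=W(-.014,-.021,0)
for zz,rr in((.035,.014),(.057,.0085)):
    P=np.c_[b[0]+rr*np.cos(a),b[1]+rr*np.sin(a),0*a+.003+zz]
    cv2.polylines(im,[np.int32((proj('scene',P)-[u0,v0]+.5)*z)],True,(255,0,255),1,cv2.LINE_AA)
cv2.imwrite('pics/s5.png',im)
inc(W(-.065,-.021,.03),7.4)
E
```

```text
[-0.1756 -0.0283] 0.59
[-0.0095 -0.0216] 0.46
[-0.178  -0.0288] 0.72
[-0.0111 -0.0198] 0.52
[-0.0079  0.207 ] 0.29
[-0.0115 -0.0208] 0.43
[-57.4, -0.5, 99.1, [np.float64(90.0), np.float64(-270.0), np.float64(-90.0), np.float64(270.0)]]
```

View pics/s5.png

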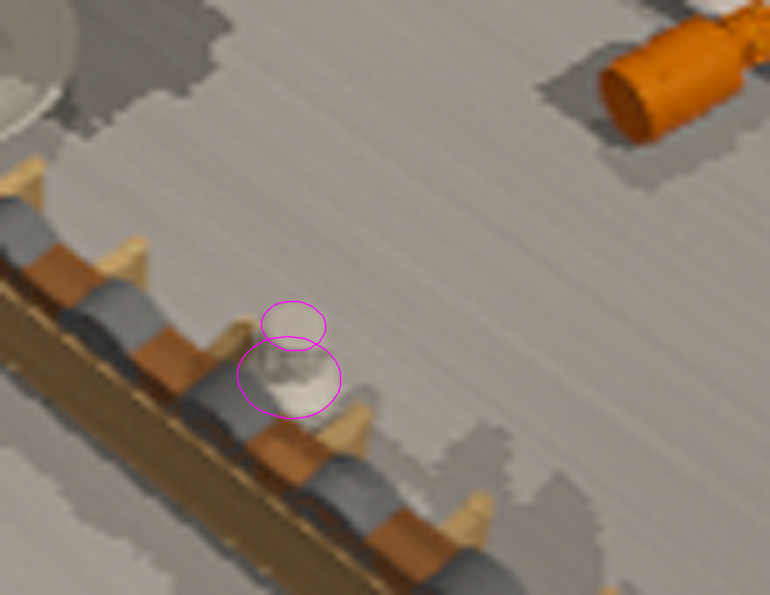

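The bottle fits its home outline (magenta) at (290,360). But my retreat was too long, and it knocked over the orange distractor, now lying at (690,75). It isn't on the leave-alone list, it is still on the tray, and righting it would need a lift, so I leave it. To rule out that the fingers stopped on the divider noses, I press the bottle once more with a narrow closed fingertip that fits inside the gap.

Request:
play_rows(
  increments="-20 0 0 8 1;-35 0 0 16 1;-52 0 0 24 1;-52 0 0 32 1;-52 0 0 40 1;-52 0 0 48 1;-52 0 0 56 1;-52 0 0 64 1;-52 0 0 72 1;-52 0 0 80 1;-52 0 0 88 1;-52 0 0 90 1;-52 0 30 90 1;-52 0 70 90 1;-52 0 100 90 1;-52 0 115 90 1;-52 0 115 90 1;-52 0 115 90 1",
)

```text
t: 22.6
tool_pos: [0.5537, -0.007, 0.0166]
orientation: [2.074, 2.36, 0.0]
force: [-0.3, -0.4, 0.1]
opening: 0.0005
gripper_force: 0.0
```

```bash
python3 -c "
from h import *
inc(W(-.0455,-.021,.014),7.4)
s=robot.read_state();print(s['t'],s['tool_pos'],s['force'],(RR.T@(s['tool_pos'][:2]-O)).round(4),s['q'])"
```

```text
[-0.0, 23.1, 2.6, [np.float64(360.0), np.float64(-0.0), np.float64(180.0), np.float64(180.0)]]
22.6 [ 0.55367427 -0.00702895  0.01659919] [-0.30873488 -0.41480496  0.06934694] [-0.0686 -0.021 ] [-1.05296561e-01  2.00023563e-01  1.79888020e+00  6.71170390e-06
  1.14235781e+00 -2.34114500e-01]
```

Request:
play_rows(
  increments="0 4 2 0 1;0 8 2 0 1;0 12 2 0 1;0 15 2 0 1;0 17 2 0 1;0 19 2 0 1;0 20 2 0 1;0 21 2 0 1;0 21 2 0 1",
)

```text
t: 23.5
tool_pos: [0.574, -0.0043, 0.0139]
orientation: [-2.074, -2.36, 0.0]
force: [0.5, -0.3, -0.3]
opening: 0.001
gripper_force: 0.0
```

Request:
play_rows(
  increments="0 1 0 0 1;0 1 0 0 1;0 2 0 0 1;0 2 0 0 1",
)

```text
t: 23.9
tool_pos: [0.5761, -0.004, 0.014]
orientation: [2.074, 2.36, 0.0]
force: [0.6, 0.1, 0.0]
opening: 0.0008
gripper_force: 0.0
```

Request:
play_rows(
  increments="0 1 0 0 1;0 1 0 0 1;0 2 0 0 1;0 2 0 0 1",
)

```text
t: 24.3
tool_pos: [0.5781, -0.0038, 0.014]
orientation: [2.074, 2.36, 0.0]
force: [0.3, -0.3, 0.4]
opening: 0.0005
gripper_force: 0.0
```

Request:
play_rows(
  increments="0 1 0 0 1;0 1 0 0 1;0 1 0 0 1",
)

```text
t: 24.6
tool_pos: [0.5789, -0.0037, 0.0139]
orientation: [-2.074, -2.36, 0.0]
force: [-0.3, -1.0, 0.9]
opening: 0.0002
gripper_force: 0.3
```

Request:
play_rows(
  increments="0 1 0 0 1;0 1 0 0 1;0 1 0 0 1",
)

```text
t: 24.9
tool_pos: [0.5792, -0.0036, 0.0138]
orientation: [-2.073, -2.359, 0.002]
force: [-4.7, -0.2, 3.4]
opening: 0.0004
gripper_force: 2.6
```

Request:
play_rows(
  increments="0 1 0 0 1;0 1 0 0 1;0 1 0 0 1",
)

```text
t: 25.2
tool_pos: [0.5793, -0.0036, 0.0137]
orientation: [-2.072, -2.358, 0.004]
force: [-9.2, -1.7, 7.7]
opening: 0.0005
gripper_force: 5.1
```

There is a firm stop with the fingertip inside the gap, so the bottle is against the wall. I back off a short way, then go up.

Request:
play_rows(
  increments="0 -3 0 0 1;0 -8 0 0 1;0 -15 0 0 1;0 -22 0 0 1;0 -22 -40 0 1;0 -22 -80 0 1;0 -22 -120 0 1;0 -60 -150 0 1;0 -100 -150 0 1;0 -100 -150 0 1",
)

```text
t: 26.2
tool_pos: [0.4776, -0.0164, 0.1635]
orientation: [-2.073, -2.359, 0.002]
force: [0.0, 0.3, -0.7]
opening: 0.0004
gripper_force: 0.0
```

```bash
python3 - <<'E'
from h import *
im=robot.read_camera('scene'); print(robot.read_state()['t'])
cv2.imwrite('pics/s6.png',cv2.resize(im[130:410,180:480],None,fx=2.1,fy=2.1,interpolation=2))
E
```

```text
26.25
```

View pics/s6.png

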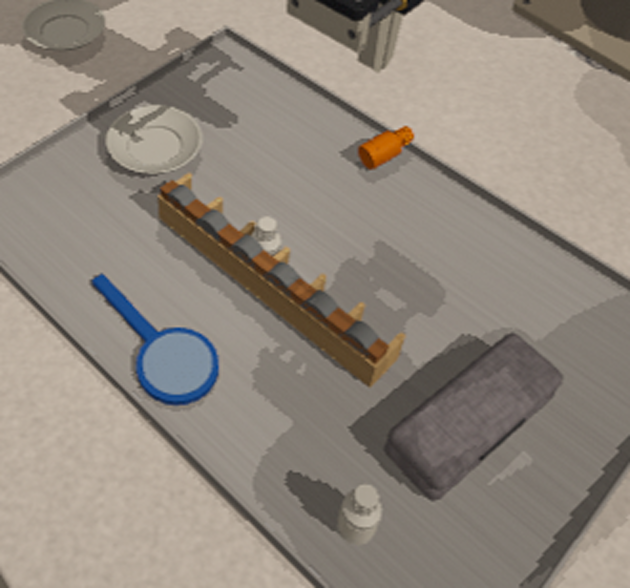

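The bottle stands upright in the third gap from the saucer (267,235). The saucer, case, magnifier and spare are where they were, and the arm is clear. I hand in.

```bash
python3 -c "
from plant import robot
print(robot.close_job())"
```

```text
the job is handed in; nothing more can be done
None
```

I ran the fingertip over the first three bumps from the saucer end (bumps 6, 5, 4) and pushed the bottle upright into that third gap (gap 4), firm against the back wall, leaving the saucer, case, magnifier and spare untouched; however, I knocked over the orange look-alike bottle while backing away and left it lying on the tray.

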